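Set the carving drive's speed and hold its coupling collar home on the pin

ROBOT

A 6-joint arm with a two-finger parallel gripper is mounted at the origin on the work surface. World frame = base frame: x ahead of the robot, y to its left, z up, the work surface at z = 0. Lengths are in m, angles in degrees, forces in N, time in s.
With the tool pointing down it reaches from about 0.3 to 0.775 m from the base axis. Payload 14.6 kg.
Tool frame: the origin (TCP) lies midway between the tips of the shut fingers; the grasp point (between the pads) lies 19 mm behind it (r.grip_depth is the z of the grasp point in the tool frame, in m); z points along the fingers, y is the line along which they close (so a half turn about z gives the same grasp; the last joint's range is limited). The gripper opens to 85 mm and grips with 20 to 120 N. Pads are 22 mm wide; open, the fingers measure 114 mm over their backs; the gripper's body (76 mm by 85 mm) begins 54 mm behind the grasp point. The pads swing forward as they close: fully open they stand 13 mm farther back than shut.
Start: joints at [-68.675, 17.183, 87.147, -0, 75.671, -3.816], TCP at [0.234, -0.498, 0.231] pointing down, gripper open.
Joint ranges: [-173.82, 173.82], [-45.26, 126.66], [13.44, 144.39], [-59.66, 239.66], [0, 175.72], [-146.38, 146.38]. Speed limits (degrees/s): [127.2, 127.2, 147.25, 180, 180, 180].

INTERFACE

Orientations are given as [roll, pitch, yaw] about the fixed x, y, z axes, in that order (R = Rz(yaw) Ry(pitch) Rx(roll)).
In Python, from bench import r gives the robot as it stands.
- The arm moves only by the tool carry_out, never from a script. Its argument "commands" is a list of rows, each a list of 7 numbers: the shift along the world's x, y, z in mm, then the turn, a rotation vector about the world's x, y, z in rad, then the closure, from 0 (fully open) to 1 (shut). In form: [[x, y, z, rx, ry, rz, grip], ...]. A call has 1 to 12 rows; each row shifts and turns the commanded pose from where the row before left it; what a row does not reach is not made up. A row lasts 1/12 s, in which the tool goes at most 41.7 mm and 7.16 degrees, less where a joint would pass 70% of its speed; a pose out of reach is approached as far as the arm can. A call is refused whole if a number of a shift passes 41.7 or a number of a turn 0.125, either way. A call with a gripper value outside its range is refused whole. The fingers move at their own pace and stop on an object; "force" is the grip in N (left out, the last holds). Time passes only in rows, so rows that do not move let the fingers close. It gives the time, the measured TCP pose, the force, the opening and the grip force at its end, in the units of the state.
- r.observe(): the state, without advancing time (a new reading comes with each control period).
- r.get_image(name): name is "scene" or "top" or "wrist"; returns a dict with "frame" (480x640x3 uint8, blue, green, red), "intrinsics" (3x3 intrinsics, pixels), "R" (3x3) and "t" (3): a world point X has camera coordinates R X + t; the wrist camera has in their place "hand_eye" (4x4, takes a point from camera to tool coordinates, whose origin is the TCP and whose axes are the flange's). Camera axes: x right, y down, z forward; pixel columns grow to the right and rows downward; lengths in m; the calibration is good to about 2 mm. A picture is of the moment at which its call begins: read the wrist's pose just before it. There is no depth.
- r.job_done(): hands the job in; it is judged then, once.
Trained networks look in a picture, given as the dict that the camera call returned (one of the last four; its "shot" number tells which), for a name from the list of things; names that differ only in an ending like _2 or _b are one class to them, and where a whole thing is asked for, a point or a joint stands for the part that bears it (a point fixed in the world has none). Each returns a list of dicts, best first, with "confidence" (0 to 1); they miss things now and then, are a little off and sometimes report something else, mostly with a low value. They report only what shows in the picture. A call takes as long as a camera call.
- r.masks_of(picture, thing): "pixels" (480x640 bool, what is visible of it) and "bbox" ([left, top, width, height] in pixels, round what is visible of it).
- r.spot_point(picture, thing): "centre" ([column, row] in pixels: a listed point, or the origin of a listed thing).
The state is a dict: "time": time; "joint_positions": joint angles; "qd": joint speeds; "joint_efforts": joint torques, N m; "tool_pos": TCP position; "tcp_rot": TCP orientation; "ft_force": force on the tool from outside, world axes, zero at the start; "torque": the same for the moment, N m; "gripper_width": opening from 0.0 (shut) to 1.0 (fully open); "grasp_force": force on a finger pad.
Only numpy, scipy, OpenCV 4.12 (cv2) and the standard library are available. Lean on these libraries where they do the work, as an engineer would, in place of code of your own. Each camera call takes 0.05 s, during which the arm holds its last target. There are 200 camera calls.

TASK

Get the carving drive on the bench ready: first turn its speed dial until the pointer stands at the small steel set tab on the edge of the scale. Then take the knurled collar, turn it under a light push until its hidden keyway drops over the drive pin, push it fully home against its spring, and finish while still holding it pushed home. Leave the dial at the tab and the other things on the bench and on the drive where they lie.

Things in the scene. Friction and masses are not known exactly. Their poses are not given: they have to be found in the camera images.
- machine: carving drive unit, a fixed grey box 200 (x) x 300 (y) x 70 mm high, its flat deck 70 mm above the bench. Origin: centre of its underside; z up, the -x side (vents and switch) faces the robot, give or take its yaw. On the deck: the speed dial at its (x, y) = (0, +75) mm, the upright spindle with the collar at (0, -75) mm.
- dial (a joint): angle of the speed dial in rad, growing anticlockwise seen from above; turns freely beyond any turn needed, with light friction (0.04 N m), and stays where left. Zero: the pointer points along the machine's +x.
- dial_axis (a point): point on the dial's vertical axis at deck height. The dial is a black disc 54 mm across, its top 9.5 mm above the deck, with a bar grip on it: 14 mm wide, 44 mm long along the pointer's direction, its top 41.5 mm above the deck.
- pointer (a point): tip of the dial's bright pointer, 34 mm from the dial axis, in line with the bar grip; 8 mm above the deck. It moves with the dial.
- set_mark (a point): the place for the pointer tip: 34 mm from the dial axis, right beside the small fixed steel set tab (14 x 7 x 7 mm, its inner end 37.5 mm from the axis, its top 8 mm above the deck). The tab's place on the scale differs every time.
- collar: loose knurled aluminium collar, a round blind cap 48 mm across, 44 mm high, 140 to 240 g, bore 28 mm, set over the upright spindle; origin: centre of its underside, z up, x along its two opposite keyways, which are inside and cannot be seen. At the start it sits on the hidden drive pin, its underside 12 mm above the seat.
- collar_top (a point): centre of the collar's flat top. Turning: the pin crosses the spindle in an unknown direction and fits the keyways in two places half a turn apart, so half a turn either way finds it; from the start it is 0.5 to 2.3 rad away turning clockwise seen from above; play about 0.15 rad either side. Turned under a light push (3 to 8 N) the collar then drops.
- seat (a point): centre of the top of the round steel shoulder (60 mm across, 8 mm above the deck) under the collar. The collar is fully home when its underside lies on it, its origin at this point, 12 mm below its start. The last 6 mm are against a spring inside, 4 rising to 7 N, which lifts the collar 6 mm again when let go. The spindle here is 26 mm across, 36 mm high.
- nut: steel nut 24 mm across, 13 mm high, on the deck half-way between dial and collar; origin at its underside. Leave it.
- pencil: flat pencil 8 x 140 x 8 mm along the far (+x) edge of the deck; origin at its underside. Leave it.
- gouge_long: carving gouge lying on the bench on the robot's side of the machine, 250 mm long, 24 mm wide, 22 mm high, handle of wood. Leave it.
- gouge_short: carving gouge, 220 mm long, 22 mm high, lying to the -y side of the machine. Leave it.
- mallet: wooden mallet lying to the +y side of the machine, head 75 x 120 x 60 mm (origin under the head), handle towards -x. Leave it.
- tape: tape measure 70 x 68 x 32 mm to the -y side of the machine. Leave it.
- wax_tin: low round tin 70 mm across, 35 mm high, to the +y side of the machine. Leave it.

How it is judged (in metres and radians):
On the way, in this order (a step that is already met when the one before it is completed fails the run):
1. the dial's pointer stands at the set tab (horizontal distance between pointer and set_mark below 0.005 m and velocity of joint dial between -0.1 and 0.1 rad/s), for 0.2 s.
2. the collar has dropped over the pin, less than 7 mm above its seat (z of collar in the frame of seat below 0.007 m and horizontal distance between collar and seat below 0.004 m), for 0.2 s.
At the end, for the whole second after the job is handed in: The robot is still holding the collar (more than 2 N of contact), pushed home over the pin: its underside within 2.5 mm of the seat, centred within 3 mm, level within 0.08 rad and still; and the dial's pointer is within 5 mm of its place at the set tab (horizontal distance between pointer and set_mark below 0.005 m and z of collar in the frame of seat below 0.0025 m and horizontal distance between collar and seat below 0.003 m and angle between collar's own z axis and vertical below 0.08 rad and linear speed of collar below 0.02 m/s and contact force between any of the fingers, the arm and collar above 2 N); the arm keeps its last pose, push and grip.
It fails at once if another thing on the bench or the drive is moved by more than 30 mm (distance of any of nut, pencil, gouge_long, gouge_short, mallet, tape, wax_tin from where it was at the start of the episode above 0.03 m).
It also fails if it takes over 72 s, if anything falls off the work surface, if the arm or the gripper's body presses on something with over 40 N, if the wrist force passes 120 N, or if a joint passes its speed limit or range.

## Working session

There is one attempt and no reset: what is moved stays moved. The work goes in short steps, Python scripts to look and compute and a tool call to move; the robot and the scene stay as the last step left them, time stands still between calls to the robot, and variables do not carry over. Pictures are saved under pics/ and viewed, at most 10 in all, crops included, and the job is handed in when it is done.

Besides the shell and the picture viewer there is one more tool, called after "Emit:" as a command line: name --pt "numbers of a row" for each row, then --argument value for the rest. carry_out: Moves the arm, as the interface text tells. Its arguments: {"type":"object","properties":{"commands":{"type":"array","items":{"type":"array","items":{"type":"number"}}},"force":{"type":"number"}},"required":["commands"]}

```bash
mkdir -p pics; ls
cat > h.py <<'E'
import numpy as np, cv2
from bench import r
def ray(p,uv):
    K=np.array(p["intrinsics"]);d=np.linalg.inv(K)@[uv[0],uv[1],1]
    R=np.array(p["R"]);t=np.array(p["t"]);return -R.T@t,R.T@d
def at(p,uv,z):
    o,d=ray(p,uv);return o+d*(z-o[2])/d[2]
E
python3 - <<'E'
from h import *
s=r.observe();print({k:np.round(v,3) for k,v in s.items()}, r.grip_depth)
H={'dial_axis':.07,'pointer':.078,'set_mark':.078,'collar_top':.134,'seat':.078,'nut':.07,'machine':0,'collar':.09}
for c in ["top","scene"]:
    p=r.get_image(c);cv2.imwrite(f"pics/{c}0.png",p["frame"])
    print(c,np.round(-np.array(p["R"]).T@np.array(p["t"]),3))
    for n,z in H.items():
        for q in r.spot_point(p,n)[:2]:
            print(n,np.round(q["centre"],1),round(q["confidence"],2),np.round(at(p,q["centre"],z),4))
E
```

```text
pics
{'time': np.float64(0.0), 'joint_positions': array([-6.8677e+01,  1.7215e+01,  8.7183e+01,  1.0000e-03,  7.5672e+01,
       -3.8140e+00]), 'qd': array([-0.057, -0.022,  0.008,  0.027, -0.108,  0.003]), 'joint_efforts': array([-0.0000e+00, -5.4350e+01, -3.6179e+01, -0.0000e+00,  4.0000e-03,
       -0.0000e+00]), 'tool_pos': array([ 0.234, -0.498,  0.231]), 'tcp_rot': array([-1.7993e+02, -5.0000e-03,  2.5137e+01]), 'ft_force': array([ 0.097,  0.439, -0.468]), 'torque': array([ 0.005, -0.008,  0.002]), 'grasp_force': np.float64(0.0), 'gripper_width': np.float64(1.001)} -0.0187
top [0.453 0.049 1.012]
dial_axis [304.4 254.6] 0.74 [0.5156 0.0689 0.07  ]
pointer [290.1 246.6] 0.97 [0.5327 0.0994 0.078 ]
set_mark [303.4 233.2] 0.59 [0.5615 0.0705 0.078 ]
collar_top [377.8 247.6] 0.63 [ 0.5241 -0.0815  0.134 ]
seat [370.7 250.5] 0.67 [ 0.5225 -0.0743  0.078 ]
seat [215.3 242.7] 0.26 [0.5427 0.2604 0.078 ]
nut [336.2 249.8] 0.57 [ 5.254e-01 -3.000e-04  7.000e-02]
machine [336.5 252.6] 0.57 [ 0.5242 -0.0046  0.    ]
collar [371.5 250. ] 0.77 [ 0.5227 -0.0745  0.09  ]
scene [ 1.155 -0.068  1.105]
dial_axis [322.3 226.9] 0.68 [0.5174 0.0691 0.07  ]
dial_axis [190.1 246.6] 0.51 [ 0.5105 -0.2034  0.07  ]
pointer [339.4 227.2] 0.7 [0.5299 0.1022 0.078 ]
set_mark [327.3 238.5] 0.35 [0.5515 0.0723 0.078 ]
set_mark [248.5 238.1] 0.22 [ 0.519  -0.0843  0.078 ]
collar_top [252.5 222.8] 0.81 [ 0.5206 -0.0709  0.134 ]
seat [249.9 237.1] 0.73 [ 0.5172 -0.0811  0.078 ]
nut [289.4 234.7] 0.62 [ 0.5225 -0.0009  0.07  ]
machine [290.2 252.3] 0.73 [ 0.5238 -0.0024  0.    ]
collar [247.7 236.1] 0.59 [ 0.5214 -0.085   0.09  ]
collar [277.7 196.4] 0.31 [ 0.4372 -0.01    0.09  ]
```

Run:
```python
import cv2
a=cv2.imread("pics/top0.png")[200:310,250:420];b=cv2.imread("pics/scene0.png")[180:290,210:380]
a=cv2.resize(a,None,fx=4.6,fy=4.6,interpolation=2)[:300*2];b=cv2.resize(b,None,fx=4.6,fy=4.6,interpolation=2)
cv2.imwrite("pics/a.png",a);cv2.imwrite("pics/b.png",b)
```

```text
(no output)
```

View pics/a.png

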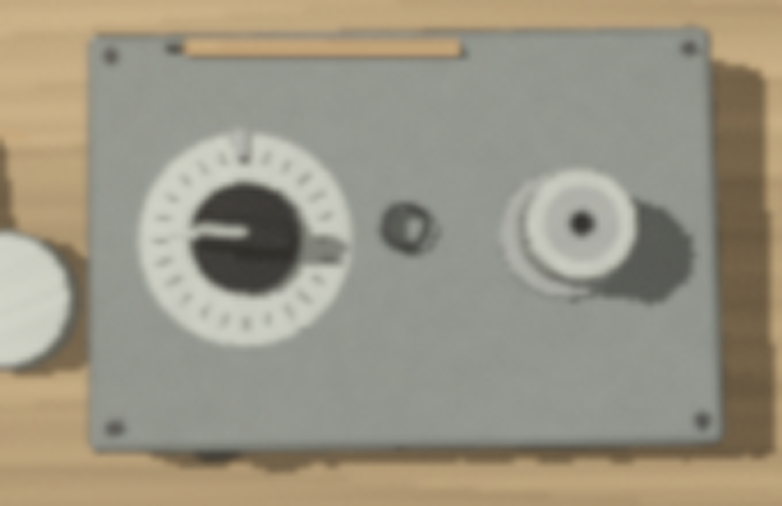

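View pics/b.png

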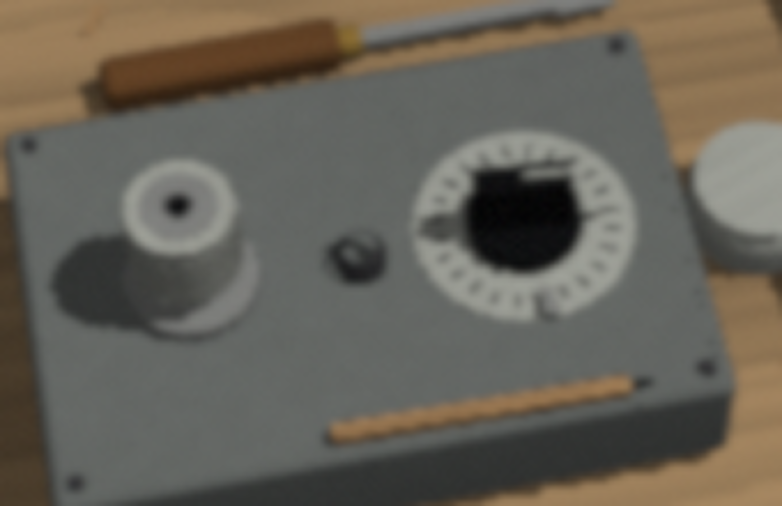

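The top crop shows the dial at (245,238) with its bright stripe to the left (+y), and the set tab at the top, (243,148). The collar is at (580,222). The grey patch at (325,248) is the shadow of the bar grip. I'll move the arm over them for a wrist view.

Emit:
carry_out --pt "18 36 5 0 0 0.095 0" --pt "18 36 5 0 0 0.095 0" --pt "18 36 5 0 0 0.095 0" --pt "18 36 5 0 0 0.095 0" --pt "18 36 5 0 0 0.095 0" --pt "18 36 5 0 0 0.095 0" --pt "18 36 5 0 0 0.095 0" --pt "18 36 5 0 0 0.095 0" --pt "18 36 5 0 0 0.095 0" --pt "18 36 5 0 0 0.095 0" --pt "18 36 5 0 0 0.095 0" --pt "18 36 5 0 0 0.095 0"

```text
time: 1.9
tool_pos: [0.4501, -0.0638, 0.2918]
tcp_rot: [180.0, 0.0, 90.7]
ft_force: [1.2, -1.0, 0.2]
gripper_width: 0.999
grasp_force: 0.0
```

Emit:
carry_out --pt "10 36 0 0 0 0 0" --pt "10 36 0 0 0 0 0" --pt "10 30 0 0 0 0 0" --pt "0 0 0 0 0 0 0" --pt "0 0 0 0 0 0 0"

```text
time: 2.32
tool_pos: [0.4797, 0.0373, 0.2911]
tcp_rot: [-180.0, 0.0, 90.6]
ft_force: [0.1, 0.5, 0.7]
gripper_width: 1.002
grasp_force: 0.0
```

```bash
cat >> h.py <<'E'
from scipy.spatial.transform import Rotation as Ro
def wrist():
    s=r.observe();p=r.get_image("wrist");h=np.array(p["hand_eye"])
    T=np.eye(4);T[:3,:3]=Ro.from_euler('xyz',s["tcp_rot"],degrees=True).as_matrix();T[:3,3]=s["tool_pos"]
    C=T@h;q=dict(p);q["R"]=C[:3,:3].T;q["t"]=-C[:3,:3].T@C[:3,3];return s,p,q
E
python3 - <<'E'
from h import *
s,p,q=wrist();cv2.imwrite("pics/w1.png",p["frame"])
print(s["time"],s["tool_pos"],s["tcp_rot"],np.round(p["hand_eye"],3),np.round(s["joint_positions"],1))
H={'dial_axis':.07,'pointer':.078,'set_mark':.078,'collar_top':.134,'seat':.078,'nut':.07,'collar':.09}
for n,z in H.items():
    for c in r.spot_point(p,n)[:2]: print(n,np.round(c["centre"],1),round(c["confidence"],2),np.round(at(q,c["centre"],z),4))
np.savez("w1.npz",R=q["R"],t=q["t"],intrinsics=q["intrinsics"])
E
```

```text
2.3167 [0.47973707 0.03726623 0.29107794] [-1.79976984e+02  1.66645761e-03  9.06166708e+01] [[-0.    -0.964 -0.266  0.066]
 [ 1.    -0.001  0.001  0.002]
 [-0.001 -0.266  0.964 -0.143]
 [ 0.     0.     0.     1.   ]] [ 0.1  5.9 92.7 -0.  81.4 -0.5]
dial_axis [360.3 174.9] 0.62 [0.522  0.0648 0.07  ]
dial_axis [458.3 210.8] 0.23 [0.6125 0.0333 0.07  ]
pointer [367.3 129.5] 0.66 [0.5255 0.1038 0.078 ]
set_mark [401.4 170.2] 0.68 [0.5566 0.0701 0.078 ]
collar_top [360.7 357.1] 0.96 [ 0.5211 -0.0786  0.134 ]
collar_top [364.2 173.2] 0.37 [0.5175 0.0729 0.134 ]
seat [357.4 333.4] 0.73 [ 0.5245 -0.0868  0.078 ]
nut [364.3 253. ] 0.85 [ 0.5287 -0.0077  0.07  ]
collar [361.3 331.5] 0.92 [ 0.5265 -0.0784  0.09  ]
```

View pics/w1.png

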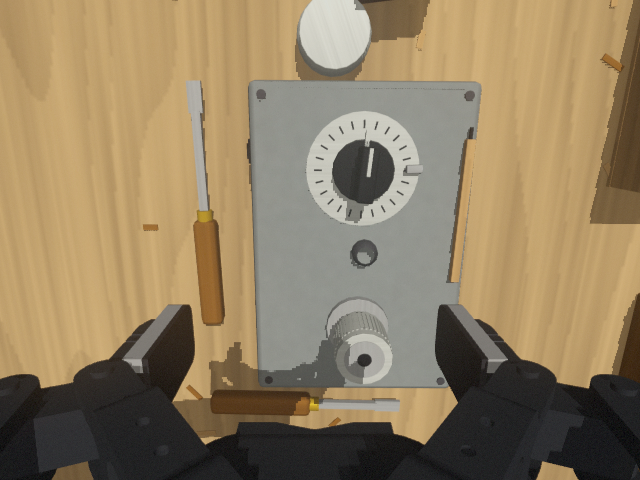

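Wrist view: the scale ring is centred near (363,168), the pointer is at about (367,135) and the set tab at (412,170). The collar top is at (364,358). I'll zoom in and fit the ring.

Run:
```python
from h import *
q=dict(np.load("w1.npz"));f=cv2.imread("pics/w1.png")
c=f[105:230,295:430];cv2.imwrite("pics/w1c.png",cv2.resize(c,None,fx=4.7,fy=4.7,interpolation=cv2.INTER_CUBIC))
g=cv2.cvtColor(f,cv2.COLOR_BGR2GRAY);m=((g>190)).astype(np.uint8);m[:105]=0;m[230:]=0;m[:,:295]=0;m[:,430:]=0
cs=cv2.findContours(m,0,1)[0];k=max(cs,key=len)[:,0].astype(float)
w=np.array([at(q,u,.071) for u in k])[:,:2]
from scipy.optimize import least_squares
print(np.round(least_squares(lambda v:np.hypot(*(w-v[:2]).T)-v[2],[.52,.068,.05],loss='soft_l1',f_scale=.001).x,4),len(w))
for u in [(363,168),(363,169)]: print(at(q,u,.07))
```

```text
[0.5219 0.0703 0.0467] 577
[0.52414879 0.07092708 0.07      ]
[0.52418574 0.07005245 0.07      ]
```

View pics/w1c.png

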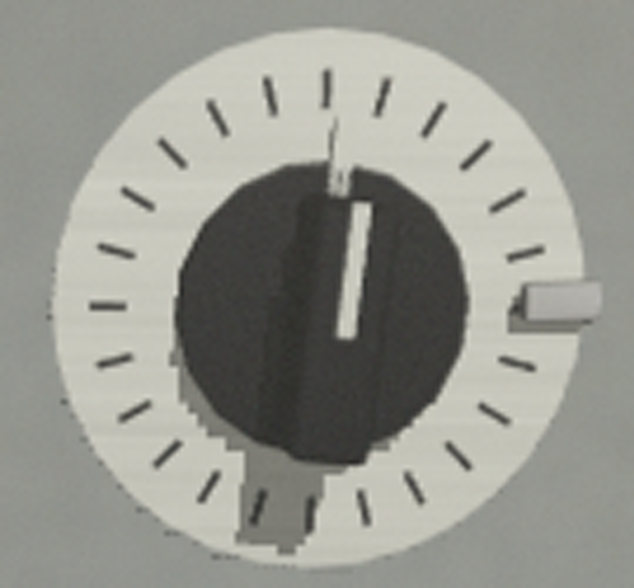

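Run:
```python
from h import *
q=dict(np.load("w1.npz"))
P=lambda x,y,z:at(q,(295+(x+.5)/4.7-.5,105+(y+.5)/4.7-.5),z)[:2]
L,Rr,T,B=P(53,300,.071),P(585,300,.071),P(320,28,.071),P(318,568,.071)
print(L,Rr,T,B); c=np.array([(L[0]+Rr[0])/2,(T[1]+B[1])/2]);print("centre",c)
ang=lambda v:(round(float(np.degrees(np.arctan2(v[1],v[0]))),1),round(float(np.hypot(*v)),4))
a,b=P(346,338,.1115),P(363,203,.1115);print("stripe",ang(b-a),a,b)
print("tip",P(335,116,.078),ang(P(335,116,.078)-c))
print("tick top",ang(P(326,88,.071)-c),"right ticks",ang(P(525,254,.071)-c),ang(P(517,364,.071)-c),"left",ang(P(108,306,.071)-c))
i,o=P(524,303,.078),P(600,301,.078);print("tab",ang(i-c),ang(o-c),ang((i+o)/2-c),ang(o-i))
ct=at(q,(360.7,357.1),.134)[:2];ct2=at(q,(364,359.5),.134)[:2];print(ct,ct2,ang(c-ct),ang(c-ct2))
# box edges at deck
F=lambda u,v:at(q,(u,v),.07)[:2]
print("edges",ang(F(250,82)-F(260,386)),ang(F(478,83)-F(459,386)),ang(F(478,83)-F(250,82)))
```

```text
[0.47362291 0.07011534] [0.57355262 0.07114734] [0.52172767 0.11928158] [0.52555394 0.01898846]
centre [0.52358776 0.06913502]
stripe (85.4, 0.0222) [0.52358619 0.06804027] [0.52537712 0.09014385]
tip [0.52426297 0.10394959] (88.9, 0.0348)
tick top (90.5, 0.0397) right ticks (15.2, 0.0395) (-14.9, 0.0393) left (-180.0, 0.0396)
tab (3.1, 0.037) (2.8, 0.051) (2.9, 0.044) (2.1, 0.014)
[ 0.52114392 -0.07859893] [ 0.52398316 -0.08082035] (89.1, 0.1478) (90.2, 0.15)
edges (90.2, 0.2932) (92.9, 0.2927) (0.4, 0.1912)
```

Centre (0.5236, 0.0692) with radii matching the given sizes. The bar is at about 86.5° and the tab at about 2.9°. I'll descend at yaw 86.5°.

Emit:
carry_out --pt "22 16 0 0 0 -0.07 0" --pt "22 16 -10 0 0 0 0" --pt "0 0 -30 0 0 0 0" --pt "0 0 -35 0 0 0 0" --pt "0 0 -35 0 0 0 0" --pt "0 0 -35 0 0 0 0" --pt "0 0 -35 0 0 0 0" --pt "0 0 -24 0 0 0 0" --pt "0 0 0 0 0 0 0" --pt "0 0 0 0 0 0 0"

```text
time: 3.55
tool_pos: [0.5235, 0.0678, 0.0872]
tcp_rot: [-179.9, 0.0, 86.4]
ft_force: [0.5, 1.0, 0.6]
gripper_width: 0.999
grasp_force: 0.0
```

Emit:
carry_out --pt "0 0 0 0 0 0 1" --pt "0 0 0 0 0 0 1" --pt "0 0 0 0 0 0 1" --pt "0 0 0 0 0 0 1" --pt "0 0 0 0 0 0 1" --pt "0 0 0 0 0 0 1" --pt "0 0 0 0 0 0 1" --pt "0 0 0 0 0 0 1" --pt "0 0 0 0 0 0 1" --force 30

```text
time: 4.3
tool_pos: [0.5219, 0.0682, 0.0878]
tcp_rot: [-179.7, 0.0, 86.5]
ft_force: [-20.5, -1.1, 17.1]
gripper_width: 0.157
grasp_force: 30.2
```

Emit:
carry_out --pt "-1.5 0 2 0 0 0 1" --pt "0 0 0 0 0 0 1" --pt "0 0 0 0 0 0 1"

```text
time: 4.55
tool_pos: [0.5212, 0.0682, 0.0882]
tcp_rot: [-179.8, 0.0, 86.4]
ft_force: [-1.0, 1.6, -13.4]
gripper_width: 0.154
grasp_force: 32.6
```

Emit:
carry_out --pt "0 0 -1 0 0 -0.06 1" --pt "0 0 0 0 0 -0.12 1" --pt "0 0 0 0 0 -0.12 1" --pt "0 0 0 0 0 -0.12 1" --pt "0 0 0 0 0 -0.12 1" --pt "0 0 0 0 0 -0.12 1" --pt "0 0 0 0 0 -0.12 1" --pt "0 0 0 0 0 -0.12 1" --pt "0 0 0 0 0 -0.12 1" --pt "0 0 0 0 0 -0.12 1" --pt "0 0 0 0 0 -0.12 1" --pt "0 0 0 0 0 -0.12 1"

```text
time: 5.55
tool_pos: [0.5195, 0.0701, 0.0881]
tcp_rot: [-179.8, 0.4, 7.1]
ft_force: [-23.6, 18.3, 9.1]
gripper_width: 0.158
grasp_force: 35.8
```

Emit:
carry_out --pt "0 0 0 0 0 -0.08 1" --pt "0 0 0 0 0 -0.03 1" --pt "0 0 0 0 0 0 1" --pt "0 0 0 0 0 0 1"

```text
time: 5.88
tool_pos: [0.5195, 0.0703, 0.0881]
tcp_rot: [-179.8, 0.4, 1.1]
ft_force: [-22.5, 18.3, 8.8]
gripper_width: 0.155
grasp_force: 35.8
```

Run:
```python
from h import *
p=r.get_image("top");f=p["frame"][200:310,260:420];p2=r.get_image("scene");g=p2["frame"][180:290,290:380]
o=np.hstack([cv2.resize(f[:,:80],None,fx=5,fy=5,interpolation=2),cv2.resize(g[:,:70],None,fx=5,fy=5,interpolation=2)]);cv2.imwrite("pics/t2.png",o)
for n in ["pointer","set_mark","dial_axis"]:
  for P in (p,p2): print(n,[(np.round(at(P,c["centre"],.078),4),round(c["confidence"],2)) for c in r.spot_point(P,n)[:1]])
```

```text
pointer []
pointer [(array([0.5583, 0.0701, 0.078 ]), 0.95)]
set_mark []
set_mark [(array([0.5493, 0.0803, 0.078 ]), 0.6)]
dial_axis [(array([0.5138, 0.0633, 0.078 ]), 0.89)]
dial_axis [(array([0.5274, 0.0699, 0.078 ]), 0.79)]
```

View pics/t2.png

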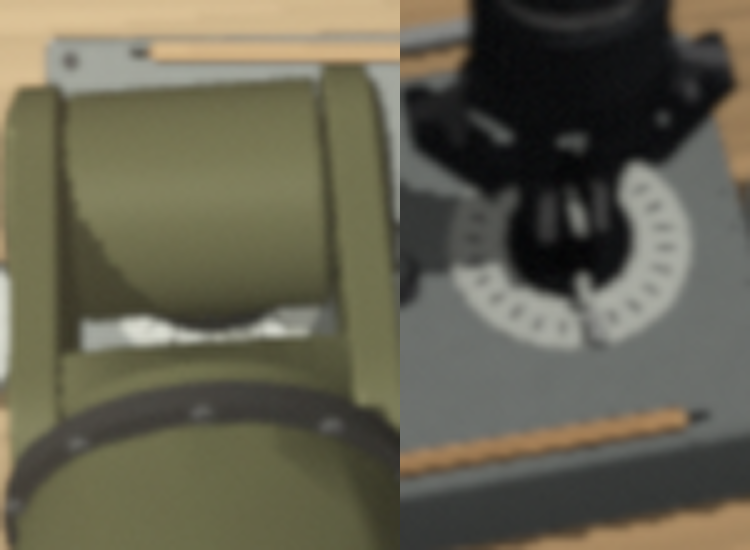

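The scene crop shows the pointer (582,285) in line with the tab (595,325). I'll relieve the side load, release and rise for a check from above.

Emit:
carry_out --pt "-1.5 1.5 -0.5 0 0 0 1" --pt "0 0 0 0 0 0 1" --pt "0 0 0 0 0 0 0" --pt "0 0 0 0 0 0 0" --pt "0 0 0 0 0 0 0" --pt "0 0 0 0 0 0 0" --pt "0 0 0 0 0 0 0" --pt "0 0 20 0 0 0 0" --pt "0 0 30 0 0 0 0" --pt "0 0 40 0 0 0 0" --pt "0 0 40 0 0 0 0" --pt "0 0 30 0 0 0.1 0"

```text
time: 7.28
tool_pos: [0.5209, 0.0695, 0.2512]
tcp_rot: [180.0, -0.2, 6.7]
ft_force: [0.7, 0.4, 0.9]
gripper_width: 1.001
grasp_force: 0.0
```

Emit:
carry_out --pt "-3 -8 3 0 0 0.125 0" --pt "-3 -8 3 0 0 0.125 0" --pt "-3 -8 3 0 0 0.125 0" --pt "-3 -8 3 0 0 0.125 0" --pt "-3 -8 3 0 0 0.125 0" --pt "-3 -8 3 0 0 0.125 0" --pt "-3 -8 3 0 0 0.125 0" --pt "-3 -8 3 0 0 0.125 0" --pt "-3 -8 3 0 0 0.125 0" --pt "-3 -8 3 0 0 0.125 0" --pt "-3 -8 3 0 0 0.125 0" --pt "0 0 0 0 0 0.1 0"

```text
time: 8.28
tool_pos: [0.4875, -0.0195, 0.2815]
tcp_rot: [179.9, 0.0, 91.6]
ft_force: [-0.4, -0.7, 0.1]
gripper_width: 0.996
grasp_force: 0.0
```

Run:
```python
from h import *
r.get_image("wrist");s,p,q=wrist();f=p["frame"];print(s["tool_pos"],s["tcp_rot"],s["time"])
cv2.imwrite("pics/w3full.png",f)
for n,z in {'dial_axis':.07,'pointer':.078,'set_mark':.078,'collar_top':.134,'nut':.07}.items():
    for c in r.spot_point(p,n)[:1]: print(n,np.round(c["centre"],1),round(c["confidence"],2),np.round(at(q,c["centre"],z),4))
np.savez("w3.npz",R=q["R"],t=q["t"],intrinsics=q["intrinsics"])
```

```text
[ 0.48763516 -0.01903502  0.28117882] [1.79956473e+02 1.22783050e-02 9.19832018e+01] 8.3333
dial_axis [359.5 105.1] 0.7 [0.524  0.0677 0.07  ]
pointer [401.1 101.8] 0.89 [0.5565 0.0709 0.078 ]
set_mark [402.7 103. ] 0.44 [0.5579 0.07   0.078 ]
collar_top [355.1 301.5] 0.81 [ 0.523  -0.0799  0.134 ]
nut [353.7 302.9] 0.3 [ 0.5298 -0.1094  0.07  ]
```

View pics/w3full.png

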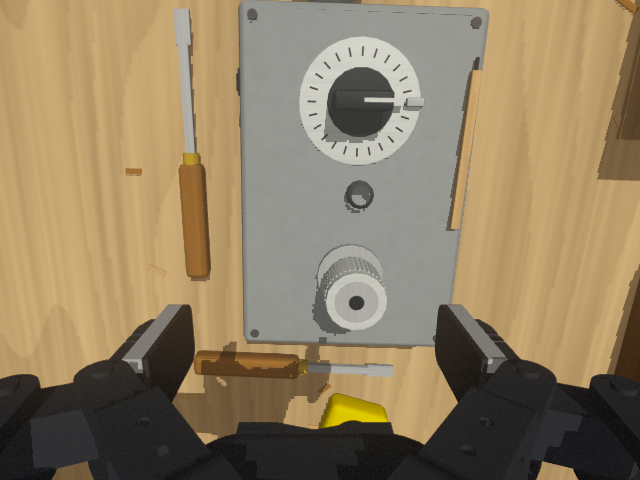

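The dial is set: the pointer tip (401,102) is in line with the tab (415,102). Collar top centre is at (356,303), about (0.522, -0.080). I'll descend onto the collar next.

Emit:
carry_out --pt "17 -30 0 0 0 0.1 0" --pt "17 -31 -10 0 0 0.1 0" --pt "0 0 -30 0 0 0.1 0" --pt "0 0 -35 0 0 0.1 0" --pt "0 0 -35 0 0 0.1 0" --pt "0 0 -35 0 0 0 0" --pt "0 0 -25 0 0 0 0" --pt "0 0 -9 0 0 0 0" --pt "0 0 0 0 0 0 0" --pt "0 0 0 0 0 0 0"

```text
time: 9.47
tool_pos: [0.5222, -0.0794, 0.1028]
tcp_rot: [180.0, 0.0, 119.9]
ft_force: [-0.5, -0.5, 1.0]
gripper_width: 0.997
grasp_force: 0.0
```

Emit:
carry_out --pt "0 0 0 0 0 0 1" --pt "0 0 0 0 0 0 1" --pt "0 0 0 0 0 0 1" --pt "0 0 0 0 0 0 1" --pt "0 0 0 0 0 0 1" --pt "0 0 0 0 0 0 1" --pt "0 0 0 0 0 0 1" --force 30

```text
time: 10.05
tool_pos: [0.522, -0.0797, 0.1029]
tcp_rot: [179.9, 0.1, 120.0]
ft_force: [-2.2, -1.5, 7.7]
gripper_width: 0.552
grasp_force: 29.7
```

Emit:
carry_out --pt "0 0 0 0 0 -0.06 1" --pt "0 0 0 0 0 -0.06 1" --pt "0 0 0 0 0 -0.06 1" --pt "0 0 0 0 0 -0.06 1" --pt "0 0 0 0 0 0 1"

```text
time: 10.47
tool_pos: [0.5223, -0.0795, 0.103]
tcp_rot: [179.9, 0.1, 106.0]
ft_force: [-0.5, -0.5, 6.4]
gripper_width: 0.55
grasp_force: 30.1
```

Emit:
carry_out --pt "0 0 0 0 0 -0.06 1" --pt "0 0 0 0 0 -0.06 1" --pt "0 0 0 0 0 -0.06 1" --pt "0 0 0 0 0 0 1"

```text
time: 10.8
tool_pos: [0.5223, -0.0795, 0.103]
tcp_rot: [179.9, 0.0, 95.7]
ft_force: [0.2, -0.2, 4.7]
gripper_width: 0.553
grasp_force: 30.2
```

Emit:
carry_out --pt "0 0 0 0 0 -0.06 1" --pt "0 0 0 0 0 -0.06 1" --pt "0 0 0 0 0 -0.06 1" --pt "0 0 0 0 0 0 1"

```text
time: 11.13
tool_pos: [0.5223, -0.0795, 0.103]
tcp_rot: [179.9, 0.0, 85.4]
ft_force: [-0.6, -0.3, 6.4]
gripper_width: 0.549
grasp_force: 30.2
```

Emit:
carry_out --pt "0 0 0 0 0 -0.06 1" --pt "0 0 0 0 0 -0.06 1" --pt "0 0 0 0 0 -0.06 1" --pt "0 0 0 0 0 0 1"

```text
time: 11.47
tool_pos: [0.5223, -0.0795, 0.103]
tcp_rot: [179.9, -0.0, 75.0]
ft_force: [0.2, 0.1, 5.6]
gripper_width: 0.551
grasp_force: 30.2
```

Emit:
carry_out --pt "0 0 0 0 0 -0.06 1" --pt "0 0 0 0 0 -0.06 1" --pt "0 0 0 0 0 -0.06 1" --pt "0 0 0 0 0 0 1"

```text
time: 11.8
tool_pos: [0.5223, -0.0795, 0.1029]
tcp_rot: [179.9, -0.0, 64.8]
ft_force: [0.0, -0.2, 5.0]
gripper_width: 0.553
grasp_force: 30.4
```

Emit:
carry_out --pt "0 0 0 0 0 -0.06 1" --pt "0 0 0 0 0 -0.06 1" --pt "0 0 0 0 0 -0.06 1" --pt "0 0 0 0 0 0 1"

```text
time: 12.13
tool_pos: [0.5217, -0.0795, 0.102]
tcp_rot: [180.0, -0.0, 54.5]
ft_force: [0.1, -0.9, -1.8]
gripper_width: 0.551
grasp_force: 31.1
```

The push force fell and the tool sank, so the keyway is over the pin. I'll lower it carefully.

Emit:
carry_out --pt "0 0 -1 0 0 -0.05 1" --pt "0 0 -1 0 0 0 1" --pt "0 0 -1 0 0 0 1" --pt "0 0 0 0 0 0 1"

```text
time: 12.47
tool_pos: [0.5218, -0.0795, 0.0987]
tcp_rot: [180.0, -0.0, 51.9]
ft_force: [1.3, -2.5, -2.6]
gripper_width: 0.554
grasp_force: 31.2
```

Emit:
carry_out --pt "0 0 -1 0 0 0 1" --pt "0 0 -1 0 0 0 1" --pt "0 0 -1 0 0 0 1" --pt "0 0 -1 0 0 0 1" --pt "0 0 -1 0 0 0 1" --pt "0 0 0 0 0 0 1" --pt "0 0 0 0 0 0 1" --pt "0 0 0 0 0 0 1" --force 60

```text
time: 13.13
tool_pos: [0.5218, -0.0795, 0.0938]
tcp_rot: [180.0, -0.0, 51.8]
ft_force: [1.7, -4.0, 2.3]
gripper_width: 0.542
grasp_force: 61.5
```

Emit:
carry_out --pt "0 0 -1 0 0 0 1" --pt "0 0 -1 0 0 0 1" --pt "0 0 -0.5 0 0 0 1" --pt "0 0 0 0 0 0 1" --pt "0 0 0 0 0 0 1"

```text
time: 13.55
tool_pos: [0.5218, -0.0795, 0.0916]
tcp_rot: [180.0, -0.0, 51.8]
ft_force: [0.9, -2.1, 6.1]
gripper_width: 0.543
grasp_force: 61.9
```

Emit:
carry_out --pt "0 0 -0.7 0 0 0 1" --pt "0 0 -0.5 0 0 0 1" --pt "0 0 0 0 0 0 1" --pt "0 0 0 0 0 0 1"

```text
time: 13.88
tool_pos: [0.5219, -0.0795, 0.0914]
tcp_rot: [179.9, -0.0, 51.8]
ft_force: [-6.4, -1.3, 20.0]
gripper_width: 0.545
grasp_force: 63.4
```

Emit:
carry_out --pt "0 0 -0.5 0 0 0 1" --pt "0 0 0 0 0 0 1" --pt "0 0 0 0 0 0 1" --pt "0 0 0 0 0 0 1"

```text
time: 14.22
tool_pos: [0.5219, -0.0794, 0.0914]
tcp_rot: [179.9, -0.0, 51.8]
ft_force: [-9.7, -1.2, 25.8]
gripper_width: 0.539
grasp_force: 64.0
```

The collar hits a firm stop 11.6 mm below the start, with a spring rise before it, which matches home. I'll ease the push a little and take one look.

Emit:
carry_out --pt "0 0 0.4 0 0 0 1" --pt "0 0 0 0 0 0 1" --pt "0 0 0 0 0 0 1" --pt "0 0 0 0 0 0 1"

```text
time: 14.55
tool_pos: [0.5219, -0.0794, 0.0914]
tcp_rot: [179.9, -0.0, 51.8]
ft_force: [-7.4, -1.3, 20.7]
gripper_width: 0.54
grasp_force: 63.3
```

Run:
```python
from h import *
p=r.get_image("scene");cv2.imwrite("pics/s4.png",cv2.resize(p["frame"][160:290,200:380],None,fx=4.4,fy=4.4,interpolation=2))
```

```text
(no output)
```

View pics/s4.png

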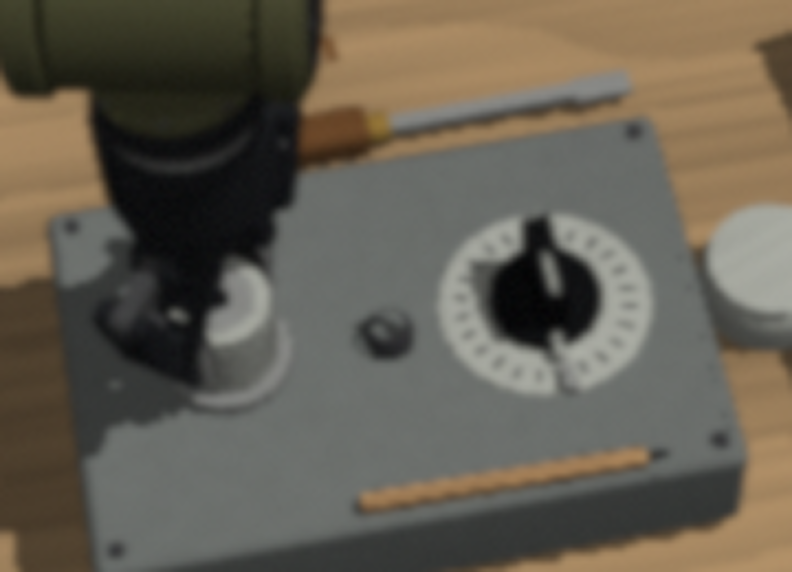

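The collar (235,340) sits level on its shoulder in the grip. The pointer (558,348) meets the tab (567,378), and the nut and pencil have not moved.

```bash
python3 -c "
from bench import r
print(r.job_done())"
```

```text
the job is handed in; nothing more can be done
None
```

I set the dial pointer at the tab, turned the collar onto its pin, and handed the job in at about 14.6 s with the arm still holding it home under about 20 N; the verdict did not come back.

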